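# Take a filter unit off the filtration pump

## Robot

A 6-joint arm with a two-finger parallel gripper is mounted at the origin on a cart in front of the work surface, level with it; the furniture and walls round the work are solid. World frame = base frame: x ahead of the robot, y to its left, z up, the work surface at z = 0. Lengths are in m, angles in degrees, forces in N, time in s.
With the tool pointing down it reaches from about 0.275 to 0.825 m from the base axis. Payload 5.2 kg.
Tool frame: the origin (TCP) lies between the finger pads; the fingertips stand 11 mm ahead of it and the grasp point (between the pads) lies 8 mm behind it; y points along the fingers, z is the direction in which the jaws open and shut, and the axes are right-handed (so a half turn about y gives the same grasp; the last joint's range is limited). The gripper opens to 93 mm and grips with 3 to 60 N. Pads are 15 mm wide; open, the fingers measure 128 mm over their backs; the gripper's body (75 mm by 188 mm) begins 65 mm behind the grasp point.
Start: joints at [-82.208, 14.817, 87.949, -0, 77.235, -11.62], TCP at [0.183, -0.519, 0.23] pointing down, gripper open.
Joint ranges: [-179.93, 179.93], [-52.35, 119.4], [10.71, 147.94], [-69.91, 249.91], [12.55, 155.21], [-178.61, 178.61]. Speed limits (degrees/s): [147.25, 147.25, 180, 180, 180, 180].

## Interface

Orientations are given as a 3x3 rotation matrix whose columns are the frame's x, y, z axes.
In Python, from station import ctrl gives the robot as it stands.
- The arm moves only by the tool move_arm, never from a script. Its argument "plan" is a list that holds one entry, the list of rows, each a list of 7 numbers: the opening, from 0 (shut) to 1 (fully open), then the shift along the tool's x, y, z in m, then the turn, a rotation vector about the tool's x, y, z in rad. In form: [[[fingers, tx, ty, tz, wx, wy, wz], ...]]. A call has 1 to 8 rows; each row is the pose to reach, as a shift and turn from the pose commanded when the call began, along the tool's axes at that moment; what a row does not reach only later rows make up. A row lasts 1/8 s, in which the tool goes at most 62.5 mm and 10.7 degrees, less where a joint would pass 70% of its speed; a pose out of reach is approached as far as the arm can. A call with a gripper value outside its range is refused whole. The fingers move at their own pace and stop on an object; the grip force is fixed at half the most. Time passes only in rows, so rows that repeat a pose let the fingers close. It gives the time, the measured TCP pose, the force and the opening at its end, in the units of the state.
- ctrl.state(): the state, without advancing time (a new reading comes with each control period).
- ctrl.capture(name): name is "scene" or "top"; returns a dict with "frame" (480x640x3 uint8, red, green, blue), "fx", "fy", "cx", "cy" (pixels), "R" (3x3) and "t" (3): a world point X has camera coordinates R X + t. Camera axes: x right, y down, z forward; pixel columns grow to the right and rows downward; lengths in m; the calibration is good to about 2 mm. A picture is of the moment at which its call begins. There is no depth.
- ctrl.job_done(): hands the job in, once; it reports no verdict.
The state is a dict: "time": time; "q": joint angles; "qd": joint speeds; "effort": joint torques, N m; "tcp_pos": TCP position; "tcp_rot": TCP orientation; "ft_force": force on the tool from outside, world axes, zero at the start; "wrist_torque": the same for the moment, N m; "grip_width": finger opening in m.
Only numpy, scipy, OpenCV 4.12 (cv2) and the standard library are available. Lean on these libraries where they do the work, as an engineer would, in place of code of your own. Each camera call takes 0.05 s, during which the arm holds its last target.

## Task

The sample in the blue-collared filter unit has run through: shut off the vacuum with the red lever, then pull the blue unit straight up out of its sprung socket and finish while still holding it, upright and quite still, with at least 8 cm of clear air between its nozzle and the top of the block, so that I can cap the nozzle from below. Keep it upright all the way so the membrane is not disturbed, and leave the yellow unit plugged in and the agar dish and forceps beside the pump where they are.

Things in the scene. Friction and masses are not known exactly. Their poses are not given: they have to be found in the camera images.
- stand: Fixed two-place filtration pump on a steel trolley: stainless steel block 160 mm long (its y), 66 wide (x), flat top 75 mm above the worktop; on its -x side a nose (44 wide, to x = -80, 54 high) with the red valve lever; on its +x side a grey housing 62 high, to x = 93. Origin on the worktop under the block's middle; x away from the lever, y along the block, z up.
- socket_1 (a point): Centre of the mouth of socket 1 (bore 17.2 mm wide, 36 mm deep, straight down) in the top of the block, at stand x = 0, y = 45 mm, 75 mm above the worktop. Two spring balls in the bore hold a plugged unit.
- socket_2 (a point): Centre of the mouth of socket 2 (bore 17.2 mm wide, 36 mm deep, straight down) in the top of the block, at stand x = 0, y = -45 mm, 75 mm above the worktop. Two spring balls in the bore hold a plugged unit.
- valve (a joint): Red shut-off lever, turning about a vertical axis. 0 = open: it points to the stand's -x. It grows counterclockwise seen from above, to 1.571 = shut against a stop: it points to the stand's -y, along the block. It starts open (0 to 0.4), stays where it is left and takes about 0.1 N m to turn.
- pivot (a point): Point on the lever's turning axis, at stand x = -58 mm, y = 0, 88 mm above the worktop, the mid-height of the lever's sleeve. Does not move.
- lever (a point): Point in the middle of the lever's red sleeve, 36 mm from the turning axis. The sleeve is 13 mm wide and 12 mm high (82 to 94 mm above the worktop) and reaches from 16 to 52 mm from the axis. Moves with the lever.
- unit_blue: Filter unit, blue collar and rim, 56 to 98 g, plugged upright in one of the sockets (varies): open milky cup on a collar, nozzle below. Origin: centre of the collar's underside, lying on the block; z up. Collar 62 mm wide, 0 to 10 mm up; cup 54 mm wide at 12 mm up, 57 at 64; rim 66 mm up; wall 4. Sprung: a straight pull of some 10 N frees it after 4 mm; it must rise 28 mm to leave the bore.
- unit_blue_nozzle (a point): Lower end of the blue unit's nozzle (16 mm thick, with a groove for the spring balls), 28 mm below its origin.
- unit_yellow: Same unit with a yellow collar and rim, plugged in the other socket, 90 mm away; to be left plugged in.
- agar_dish: Closed single agar dish, 92 mm wide, 17 mm high, lying beside the pump; origin under its centre. Not to be moved.
- forceps: Steel forceps 133 mm long, 14 mm wide, 8 mm high, lying flat beside the pump; origin under the middle. Not to be moved.
Mind the look-alikes: they are no part of the job. What is shaped like the unit_blue but purple is not meant.

How it is judged (in metres and radians):
On the way, in this order (a step that is already met when the one before it is completed fails the run):
1. the lever is in its shut position while the blue unit is still fully plugged in (value of joint valve above 1.4 rad and height (world z) of unit_blue below 0.078 m and (horizontal distance between unit_blue and socket_1 below 0.006 m or horizontal distance between unit_blue and socket_2 below 0.006 m)), for 0.2 s.
2. the blue unit is out of its socket, held upright by the fingers, its nozzle at least 30 mm above the block (height (world z) of unit_blue_nozzle above 0.105 m and angle between unit_blue's own z axis and vertical below 0.12 rad and contact force between the fingers and unit_blue above 1 N), for 0.2 s.
At the end, for the whole second after the job is handed in: The fingers alone hold the blue unit: nozzle over 60 mm above the block, upright within 0.10 rad, under 20 mm/s and 0.15 rad/s, touching neither stand nor yellow unit. The lever is shut (over 1.40 rad). The yellow unit is fully home in its socket (height (world z) of unit_blue_nozzle above 0.135 m and angle between unit_blue's own z axis and vertical below 0.1 rad and linear speed of unit_blue below 0.02 m/s and angular speed of unit_blue below 0.15 rad/s and contact force between the fingers and unit_blue above 1 N and contact force between unit_blue and stand below 0.05 N and contact force between unit_blue and unit_yellow below 0.05 N and value of joint valve above 1.4 rad and height (world z) of unit_yellow below 0.078 m and (horizontal distance between unit_yellow and socket_1 below 0.006 m or horizontal distance between unit_yellow and socket_2 below 0.006 m)); the arm keeps its last pose, push and grip.
It fails at once if the blue unit tipped by more than 0.25 rad (14 degrees) (angle between unit_blue's own z axis and vertical above 0.25 rad).
It fails at once if the yellow unit pulled up or shifted by more than 6 mm (distance of unit_yellow from where it was at the start of the episode above 0.006 m).
It fails at once if the agar dish or the forceps shifted by more than 20 mm (distance of any of agar_dish, forceps from where it was at the start of the episode above 0.02 m).
It also fails if it takes over 51 s, if anything falls off the work surface, if the arm or the gripper's body presses on something with over 40 N, if the wrist force passes 120 N, or if a joint passes its speed limit or range.

## Working session

There is one attempt and no reset: what is moved stays moved. The work goes in short steps, Python scripts to look and compute and a tool call to move; the robot and the scene stay as the last step left them, time stands still between calls to the robot, and variables do not carry over. Pictures are saved under pics/ and viewed, and the job is handed in when it is done.

Besides the shell and the picture viewer there is one more tool, called by a JSON object that holds its "name" and its "arguments", one argument or row to a line. move_arm: Moves the arm, as the interface text tells. Its arguments: {"type":"object","properties":{"plan":{"type":"array"}},"required":["plan"]}

```bash
mkdir -p pics; ls
python3 - <<'E'
from station import ctrl
import cv2,numpy as np
print(ctrl.state())
for n in("scene","top"):
    c=ctrl.capture(n); cv2.imwrite(f"pics/{n}0.png",c["frame"][:,:,::-1])
    print(n,c["fx"],c["fy"],c["cx"],c["cy"],np.array(c["R"]).tolist(),c["t"], -np.array(c["R"]).T@np.array(c["t"]))
E
```

```text
pics
{'time': 0.0, 'q': array([-8.22085129e+01,  1.48583490e+01,  8.80105024e+01,  1.26955630e-03,
        7.72321665e+01, -1.16204831e+01]), 'qd': array([-0.03076036,  0.00597955,  0.02462005, -0.02989796, -0.03327021,
       -0.1106635 ]), 'effort': array([-3.94428707e-05, -4.37307751e+01, -2.84001803e+01,  7.20562181e-02,
        4.14827722e-02, -1.11212644e-04]), 'tcp_pos': array([ 0.18274809, -0.51821285,  0.22883025]), 'tcp_rot': array([[-9.43154917e-01, -2.17609142e-04,  3.32353359e-01],
       [-3.32353217e-01,  1.74974611e-03, -9.43153369e-01],
       [-3.76295201e-04, -9.99998446e-01, -1.72260474e-03]]), 'ft_force': array([-0.15922828,  0.10248858, -0.35190968]), 'wrist_torque': array([-0.03742742, -0.00612598, -0.03751832]), 'grip_width': 0.0929574964697967}
scene 444.5795565513992 444.5795565513992 315.84493295197103 235.21659841765825 [[0.8800161392363753, -0.47457516207520783, 0.01870856020101508], [-0.3596653264325098, -0.6916271691918212, -0.6263327484635499], [0.3101813141465823, 0.5444541067684205, -0.7793313018077104]] [-0.65665906 -0.10716273  1.0467728 ] [ 0.2146385  -0.95567048  0.76094843]
top 548.1821715894821 548.1821715894821 317.26246348823446 244.59166973088634 [[0.0042245492912871534, -0.9995516426721673, 0.029642314596821522], [-0.9921293873095043, -0.007899167802307913, -0.12496752372075755], [0.1251456432328054, -0.028881079955611694, -0.9917179292522873]] [-0.5197053   0.4875495   0.87309325] [ 0.37664389 -0.49040518  0.94219535]
```

View pics/scene0.png

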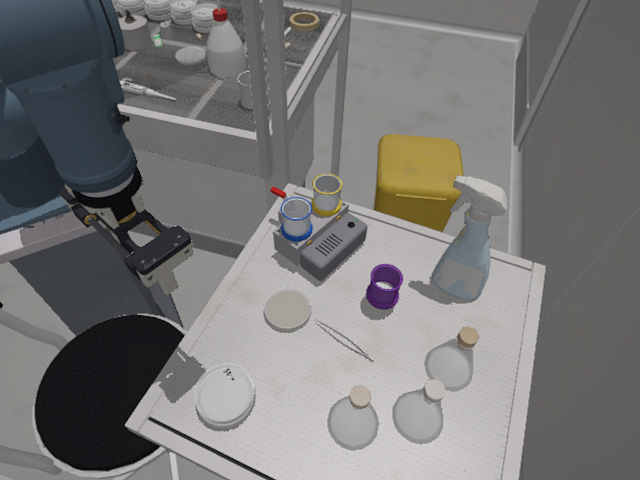

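View pics/top0.png

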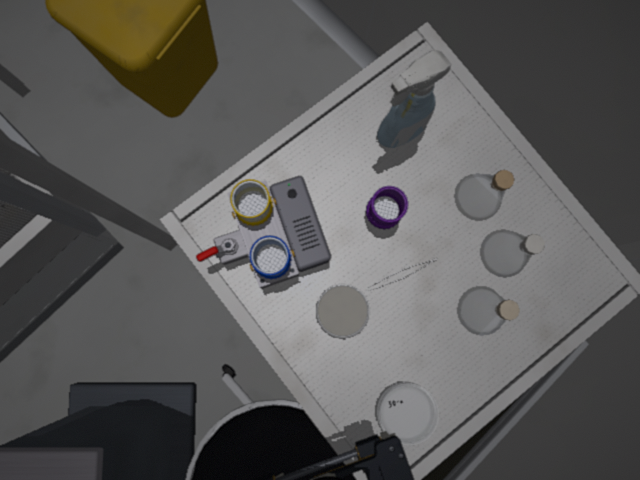

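```bash
cat > h.py <<'E'
from station import ctrl
import cv2,numpy as np
def cap(n):
    c=ctrl.capture(n); c["hsv"]=cv2.cvtColor(c["frame"],cv2.COLOR_RGB2HSV); return c
def ray(c,uv,z):
    R=np.array(c["R"]);t=np.array(c["t"]);C=-R.T@t
    d=R.T@np.array([(uv[0]-c["cx"])/c["fx"],(uv[1]-c["cy"])/c["fy"],1])
    return C+d*(z-C[2])/d[2]
def proj(c,X):
    p=np.array(c["R"])@np.array(X)+np.array(c["t"]); return np.array([c["fx"]*p[0]/p[2]+c["cx"],c["fy"]*p[1]/p[2]+c["cy"]])
RNG={"blue":((105,120,60),(125,255,255)),"yellow":((22,110,80),(32,255,255)),"red":((0,150,80),(8,255,255))}
def mask(c,col,roi):
    m=cv2.inRange(c["hsv"],*RNG[col]); 
    k=np.zeros_like(m); x0,y0,x1,y1=roi; k[y0:y1,x0:x1]=m[y0:y1,x0:x1]; return k
E
python3 - <<'E'
from h import *
rois={"top":(180,160,340,300),"scene":(255,165,380,285)}
for n in rois:
    c=cap(n);x0,y0,x1,y1=rois[n]
    cv2.imwrite(f"pics/{n}1.png",cv2.resize(c["frame"][y0:y1,x0:x1,::-1],None,fx=5,fy=5,interpolation=cv2.INTER_CUBIC)[:600,:800])
    for col in RNG:
        m=mask(c,col,rois[n]); cs,_=cv2.findContours(m,cv2.RETR_EXTERNAL,cv2.CHAIN_APPROX_NONE)
        for k in cs:
            if cv2.contourArea(k)<15: continue
            print(n,col,cv2.contourArea(k),cv2.boundingRect(k),cv2.minAreaRect(k), cv2.fitEllipse(k))
E
```

```text
top blue 1317.5 (250, 236, 41, 43) ((270.0, 257.0), (42.0, 40.0), 90.0) ((269.99114990234375, 256.80517578125), (39.168949127197266, 42.91061019897461), 154.30043029785156)
top yellow 23.5 (240, 213, 30, 11) ((255.16441345214844, 219.22068786621094), (7.734787940979004, 29.427352905273438), 79.87532806396484) ((252.07923889160156, 204.72909545898438), (35.76678466796875, 37.0023078918457), 114.4200668334961)
top yellow 1174.5 (230, 179, 43, 39) ((249.60000610351562, 198.20001220703125), (38.460365295410156, 38.460365295410156), 63.43495178222656) ((250.19313049316406, 198.59573364257812), (37.95896530151367, 40.50556182861328), 97.83686065673828)
top red 126.5 (197, 247, 21, 14) ((206.9000244140625, 253.30001831054688), (6.708203315734863, 21.913467407226562), 63.43495178222656) ((206.71939086914062, 253.38226318359375), (6.9569621086120605, 25.499351501464844), 63.431522369384766)
scene blue 132.0 (281, 222, 31, 20) ((296.57318115234375, 232.3493194580078), (17.72001075744629, 30.468475341796875), 83.8844985961914) ((296.0432434082031, 226.10281372070312), (27.3187255859375, 29.5014
[... 216 characters left out ...]
1373634338379, 27.959108352661133), 88.2287826538086)
scene yellow 22.5 (313, 174, 29, 21) ((326.1752624511719, 185.3556671142578), (28.4296932220459, 18.174697875976562), 23.962491989135742) ((326.9644470214844, 183.551025390625), (19.955230712890625, 28.388832092285156), 94.01734161376953)
scene yellow 118.5 (374, 165, 6, 46) ((376.5, 187.5), (45.0, 5.0), 90.0) ((376.6967468261719, 206.6781463623047), (4.21469783782959, 72.0843276977539), 2.66028094291687)
scene red 66.5 (271, 187, 15, 11) ((277.8000183105469, 191.90000915527344), (15.652474403381348, 5.366562843322754), 26.56505012512207) ((277.4482116699219, 191.6442108154297), (5.489492416381836, 16.927417755126953), 116.27865600585938)
```

View pics/top1.png

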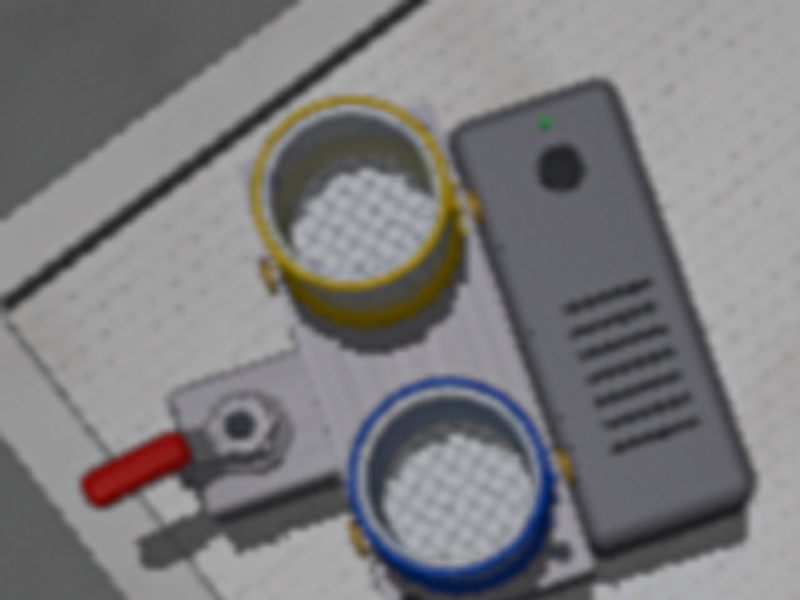

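View pics/scene1.png

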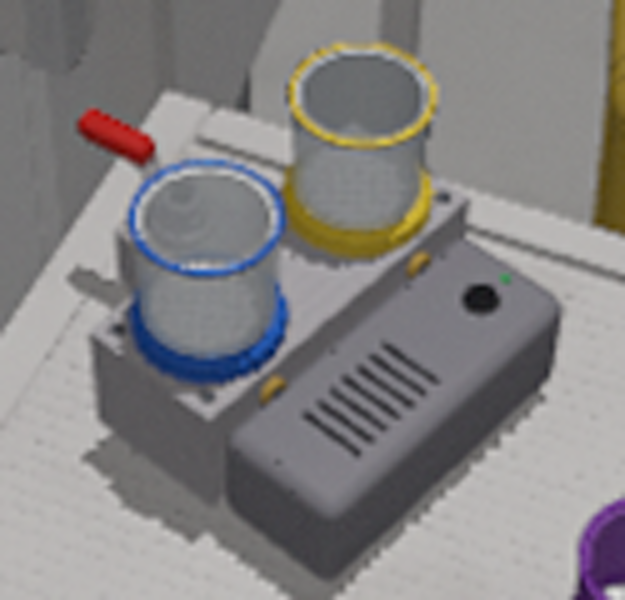

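Run:
```python
from h import *
t=cap("top");s=cap("scene")
def tri(a,b):
    A=[];B=[]
    for c,uv in((t,a),(s,b)):
        R=np.array(c["R"]);tt=np.array(c["t"])
        for i,(u,f,cc) in enumerate(((uv[0],c["fx"],c["cx"]),(uv[1],c["fy"],c["cy"]))):
            k=(u-cc)/f; A.append(R[i]-k*R[2]);B.append(k*tt[2]-tt[i])
    return np.linalg.lstsq(np.array(A),np.array(B),rcond=None)[0]
for nm,a,b,z in(("blue",(270.3,255),(296.4,208.6),.141),("yel",(250.3,198.5),(327.6,183.8),.141),("red",(206.8,253.4),(277.8,191.8),.09)):
    print(nm,ray(t,a,z),ray(s,b,z),tri(a,b))
b=ray(t,(270.3,255),.141)[:2];y=ray(t,(250.3,198.5),.141)[:2]
print(np.linalg.norm(b-y))
# stand axes: housing in +x side; blue toward?
d=(y-b)/np.linalg.norm(y-b); print("dir",d)
m=(b+y)/2
for sg in(1,-1):
    ya=sg*d; xa=np.array([ya[1],-ya[0]])
    print(sg,"pivot",m-.058*xa,"from img",ray(t,(228,245.4),.095), "ang y",np.degrees(np.arctan2(ya[1],ya[0])))
print("dish",ray(t,(343,312),.017),"forc",ray(t,(403,275),.005),"corner blk nose")
m_=mask(t,"red",(180,160,340,300));ys,xs=np.nonzero(m_);P=np.array([ray(t,(x,y),.092)[:2] for x,y in zip(xs,ys)]);
c=P.mean(0);w,v=np.linalg.eigh(np.cov((P-c).T));print("red",c,v[:,1],np.ptp((P-c)@v[:,1]),np.ptp((P-c)@v[:,0]))
```

```text
blue [ 0.46181449 -0.44490421  0.141     ] [ 0.45941531 -0.44927965  0.141     ] [ 0.46213319 -0.44444207  0.13495691]
yel [ 0.54589895 -0.41402884  0.141     ] [ 0.54378499 -0.41866189  0.141     ] [ 0.54710043 -0.4134169   0.13491967]
red [ 0.46900926 -0.34343523  0.09      ] [ 0.46632399 -0.34732463  0.09      ] [ 0.46907094 -0.34224551  0.08420561]
0.0895739029919719
dir [0.93871603 0.34469149]
1 pivot [ 0.48386461 -0.375021  ] from img [ 0.48118647 -0.37662077  0.095     ] ang y 20.162964177682603
-1 pivot [ 0.52384883 -0.48391206] from img [ 0.48118647 -0.37662077  0.095     ] ang y -159.8370358223174
dish [ 0.37972096 -0.56104145  0.017     ] forc [ 0.44337029 -0.66544565  0.005     ] corner blk nose
red [ 0.46891877 -0.34376104] [-0.45909793  0.88838567] 0.03359914437527288 0.01061300700160183
```

Run:
```python
import cv2
a=cv2.imread("pics/top0.png")[60:360,0:260];b=cv2.imread("pics/scene0.png")[0:240,200:400]
f=lambda x:cv2.convertScaleAbs(x,alpha=1.6,beta=20)
cv2.imwrite("pics/pt.png",f(cv2.resize(a,None,fx=2,fy=2)));cv2.imwrite("pics/ps.png",f(cv2.resize(b,None,fx=2.5,fy=2.5)))
```

```text
(no output)
```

View pics/pt.png

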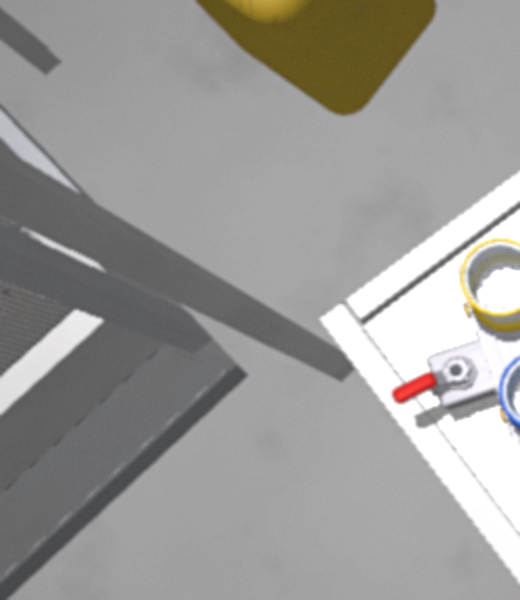

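View pics/ps.png

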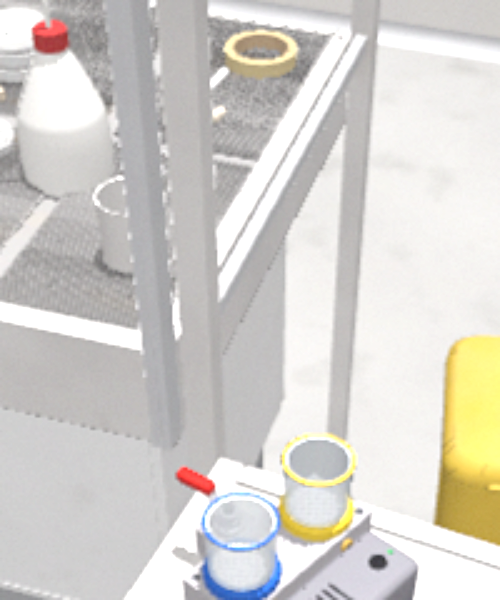

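Run:
```python
from h import *
t=cap("top");s=cap("scene")
for h in(-.5,-.6,-.7,-.8,-.9): print(h,ray(t,(171,242),h))
def hd(c,a):
    C=-np.array(c["R"]).T@np.array(c["t"]);p=ray(c,a,0);return C[:2],(p-C)[:2]
for a,b in(((171,242),(282,172)),((100,198),(281,100)),((30,162),(280,40)),((95,225),(266,165)),((20,190),(256,60))):
    C1,d1=hd(t,a);C2,d2=hd(s,b)
    k=np.linalg.solve(np.c_[d1,-d2],C2-C1);print(C1+k[0]*d1)
```

```text
-0.5 [ 0.56244654 -0.14704769 -0.5       ]
-0.6 [ 0.57532986 -0.12323972 -0.6       ]
-0.7 [ 0.58821318 -0.09943174 -0.7       ]
-0.8 [ 0.6010965  -0.07562377 -0.8       ]
-0.9 [ 0.61397982 -0.0518158  -0.9       ]
[ 0.57626121 -0.1215186 ]
[ 0.57998969 -0.13033895]
[ 0.62908952 -0.03066312]
[ 0.52239691 -0.14487713]
[ 0.49210834 -0.22269122]
```

Run:
```python
from h import *
t=cap("top");s=cap("scene")
def tri(a,b):
    A=[];B=[]
    for c,uv in((t,a),(s,b)):
        R=np.array(c["R"]);tt=np.array(c["t"])
        for i,(u,f,cc) in enumerate(((uv[0],c["fx"],c["cx"]),(uv[1],c["fy"],c["cy"]))):
            k=(u-cc)/f; A.append(R[i]-k*R[2]);B.append(k*tt[2]-tt[i])
    x,r,*_=np.linalg.lstsq(np.array(A),np.array(B),rcond=None);return x,r
print(tri((100,232),(266,177)),tri((122,247),(264,176)))
# project vertical candidates
for P in((.58,-.12),(.5,-.12),(.45,-.1),(.52,-.15)):
  print(P,[(proj(t,P+(z,)).round(),proj(s,P+(z,)).round()) for z in(-.5,-.3,0,.2)])
```

```text
(array([ 0.53081551, -0.10850813, -0.0993425 ]), array([8.23356421e-06])) (array([ 0.49639486, -0.17730419, -0.02259796]), array([5.60971155e-05]))
(0.58, -0.12) [(array([161., 235.]), array([288., 258.])), (array([139., 223.]), array([286., 221.])), (array([ 88., 194.]), array([282., 146.])), (array([ 32., 163.]), array([278.,  77.]))]
(0.5, -0.12) [(array([160., 266.]), array([267., 267.])), (array([137., 258.]), array([262., 230.])), (array([ 85., 240.]), array([253., 155.])), (array([ 27., 220.]), array([245.,  86.]))]
(0.45, -0.1) [(array([151., 285.]), array([251., 268.])), (array([127., 280.]), array([245., 231.])), (array([ 72., 269.]), array([232., 157.])), (array([ 10., 257.]), array([220.,  87.]))]
(0.52, -0.15) [(array([172., 258.]), array([276., 271.])), (array([151., 249.]), array([272., 234.])), (array([103., 229.]), array([265., 160.])), (array([ 51., 206.]), array([259.,  91.]))]
```

{"name": "move_arm", "arguments": {
  "plan": [
    [[0,-0.05,0,-0.01,0,0,0],[0,-0.1,0,-0.02,0,0,0],[0,-0.15,0,-0.03,0,0,0],[0,-0.2,0,-0.04,0,0,0],[0,-0.25,0,-0.05,0,0,0],[0,-0.3,0,-0.065,0,0,0],[0,-0.36,0,-0.08,0,0,0],[0,-0.36,0,-0.08,0,0,0]]
  ]
}}

```text
time: 1.5
tcp_pos: [0.4987, -0.3206, 0.2295]
tcp_rot: [[-0.941, 0.001, 0.338], [-0.338, 0.001, -0.941], [-0.001, -1.0, -0.0]]
ft_force: [-0.7, 0.0, 0.8]
grip_width: 0.0175
```

{"name": "move_arm", "arguments": {
  "plan": [
    [[0,0,0.04,0,0,0,0],[0,0,0.08,0,0,0,0],[0,0,0.12,0,0,0,0],[0,0,0.14,0,0,0,0],[0,0,0.14,0,0,0,0]]
  ]
}}

```text
time: 2.12
tcp_pos: [0.4939, -0.3235, 0.0879]
tcp_rot: [[-0.943, -0.003, 0.331], [-0.331, 0.003, -0.943], [0.002, -1.0, -0.004]]
ft_force: [-0.5, -0.2, 0.0]
grip_width: 0.0001
```

Run:
```python
from h import *
for n,(x0,y0,x1,y1) in {"top":(160,160,320,280),"scene":(220,130,380,250)}.items():
    c=cap(n);cv2.imwrite(f"pics/{n}2.png",cv2.resize(c["frame"][y0:y1,x0:x1,::-1],None,fx=4,fy=4,interpolation=cv2.INTER_CUBIC))
```

```text
(no output)
```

View pics/top2.png

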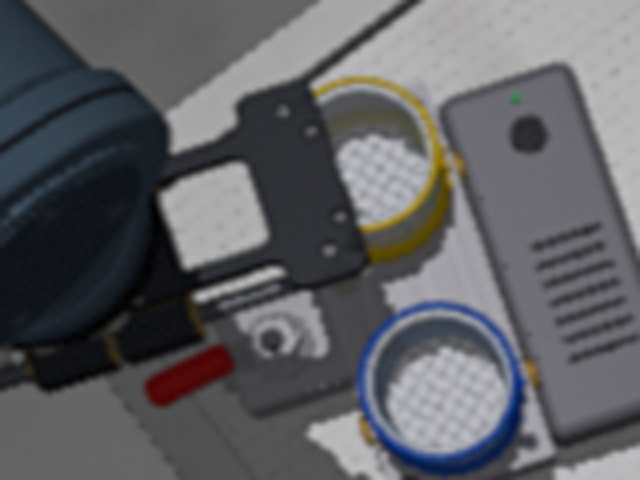

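View pics/scene2.png

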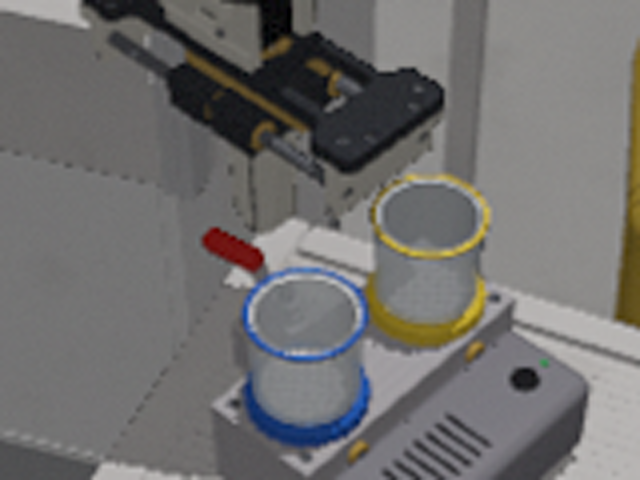

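{"name": "move_arm", "arguments": {
  "plan": [
    [[0,0.015,0,-0.002,0,0,0],[0,0.025,0,-0.004,0,0,0],[0,0.035,0,-0.004,0,0,0],[0,0.045,0,-0.003,0,0,0],[0,0.05,0,0.002,0,0,0],[0,0.055,0,0.007,0,0,0],[0,0.058,0,0.012,0,0,0]]
  ]
}}

```text
time: 3.1
tcp_pos: [0.4447, -0.3545, 0.0897]
tcp_rot: [[-0.943, -0.0, 0.332], [-0.332, 0.0, -0.943], [0.0, -1.0, -0.0]]
ft_force: [0.5, 2.3, 1.9]
grip_width: 0.0
```

{"name": "move_arm", "arguments": {
  "plan": [
    [[0,0.004,0,0.006,0,0,0],[0,0.005,0,0.011,0,0,0],[0,0.005,0,0.011,0,0,0]]
  ]
}}

```text
time: 3.48
tcp_pos: [0.4432, -0.3652, 0.0891]
tcp_rot: [[-0.943, -0.002, 0.332], [-0.332, 0.003, -0.943], [0.001, -1.0, -0.004]]
ft_force: [-1.0, 6.9, 4.0]
grip_width: 0.0006
```

Run:
```python
from h import *
for n,(x0,y0,x1,y1) in {"top":(160,180,320,300),"scene":(220,130,380,250)}.items():
    c=cap(n);cv2.imwrite(f"pics/{n}3.png",cv2.resize(c["frame"][y0:y1,x0:x1,::-1],None,fx=4,fy=4,interpolation=cv2.INTER_CUBIC))
print(ctrl.state()["ft_force"],ctrl.state()["tcp_pos"])
```

```text
[-0.44895257  6.17589681  2.51582845] [ 0.443224   -0.36515865  0.08907617]
```

View pics/top3.png

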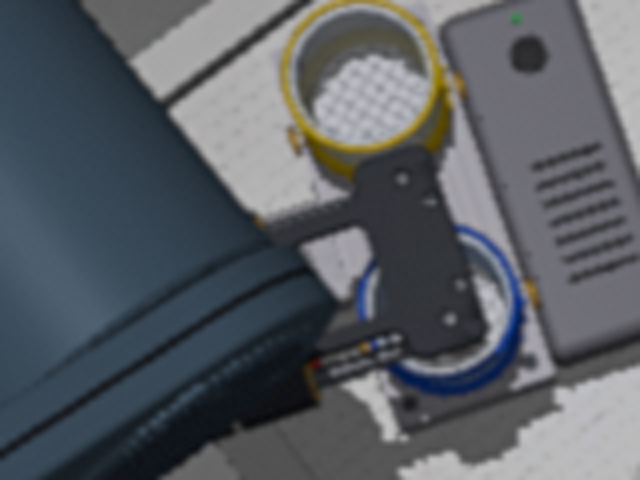

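View pics/scene3.png

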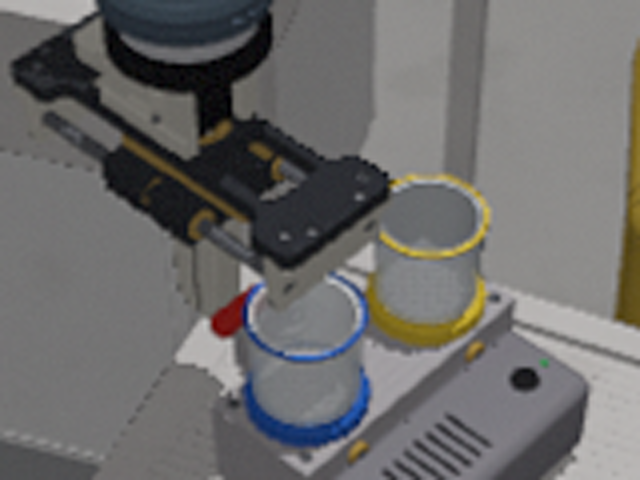

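{"name": "move_arm", "arguments": {
  "plan": [
    [[0,0,0,0.003,0,0,0],[0,0,0,0.006,0,0,0],[0,0,0,0.006,0,0,0]]
  ]
}}

```text
time: 3.95
tcp_pos: [0.4433, -0.3655, 0.089]
tcp_rot: [[-0.943, -0.007, 0.333], [-0.333, 0.012, -0.943], [0.002, -1.0, -0.014]]
ft_force: [-6.2, 21.0, 14.8]
grip_width: 0.0004
```

{"name": "move_arm", "arguments": {
  "plan": [
    [[0,0,0,-0.005,0,0,0],[0,0,0,-0.03,0,0,0],[0,0,-0.04,-0.04,0,0,0],[0,0,-0.1,-0.06,0,0,0],[0,-0.04,-0.15,-0.08,0,0,0],[0.5,-0.08,-0.15,-0.08,0,0,0],[1,-0.1,-0.15,-0.08,0,0,0],[1,-0.1,-0.15,-0.08,0,0,0]]
  ]
}}

```text
time: 4.95
tcp_pos: [0.5139, -0.2632, 0.2384]
tcp_rot: [[-0.943, -0.002, 0.334], [-0.334, 0.0, -0.943], [0.002, -1.0, -0.001]]
ft_force: [-0.5, 0.3, -0.0]
grip_width: 0.0263
```

Run:
```python
from h import *
for n,(x0,y0,x1,y1) in {"top":(160,180,320,300),"scene":(220,130,380,250)}.items():
    c=cap(n);cv2.imwrite(f"pics/{n}4.png",cv2.resize(c["frame"][y0:y1,x0:x1,::-1],None,fx=4,fy=4,interpolation=cv2.INTER_CUBIC))
    m=mask(c,"red",(x0,y0,x1,y1));ys,xs=np.nonzero(m)
    if len(xs)<20: continue
    P=np.array([ray(c,(x,y),.09)[:2] for x,y in zip(xs,ys)]);q=P.mean(0);w,v=np.linalg.eigh(np.cov((P-q).T));print(n,len(xs),q,np.degrees(np.arctan2(*v[::-1,1])),np.ptp((P-q)@v[:,1]))
```

```text
top 155 [ 0.4528276  -0.38512971] -159.68993019084442 0.03370295884337268
scene 49 [ 0.4431861  -0.39024707] -137.58621656195626 0.02699476011247518
```

View pics/top4.png

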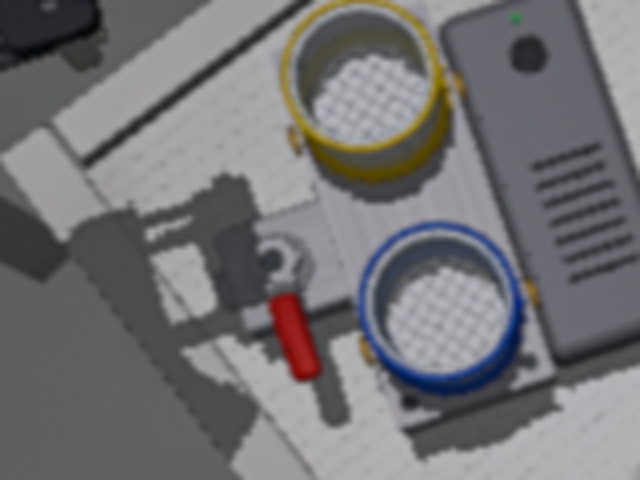

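View pics/scene4.png

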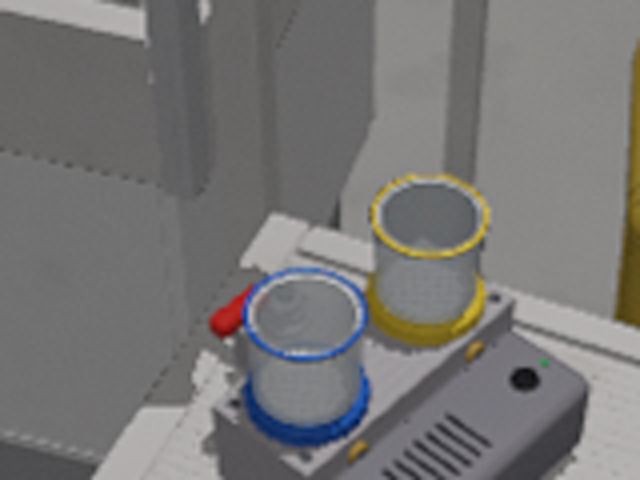

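{"name": "move_arm", "arguments": {
  "plan": [
    [[1,0.03,0,0.04,0,0,0],[1,0.06,0,0.08,0,0,0],[1,0.09,0,0.12,0,0,0],[1,0.111,0,0.155,0,0,0],[1,0.111,0,0.155,0,0,0],[1,0.111,0,0.155,0,0,0]]
  ]
}}

```text
time: 5.8
tcp_pos: [0.4594, -0.4463, 0.2389]
tcp_rot: [[-0.944, -0.001, 0.331], [-0.331, 0.002, -0.944], [0.0, -1.0, -0.002]]
ft_force: [0.1, -0.5, 1.1]
grip_width: 0.0913
```

Run:
```python
from h import *
s=ctrl.state();d=np.array([.4605,-.4465,.12])-s["tcp_pos"];print(s["tcp_pos"],s["grip_width"],"tool shift",s["tcp_rot"].T@d)
```

```text
[ 0.45936326 -0.44627384  0.23892636] 0.09131552448048721 tool shift [-0.00105124  0.11892459  0.00081239]
```

{"name": "move_arm", "arguments": {
  "plan": [
    [[1,-0.001,0.04,0.001,0,0,0],[1,-0.001,0.08,0.001,0,0,0],[1,-0.001,0.105,0.001,0,0,0],[1,-0.001,0.118,0.001,0,0,0],[1,-0.001,0.118,0.001,0,0,0],[1,-0.001,0.118,0.001,0,0,0]]
  ]
}}

```text
time: 6.55
tcp_pos: [0.4624, -0.4474, 0.1231]
tcp_rot: [[-0.943, 0.001, 0.333], [-0.333, -0.002, -0.943], [-0.001, -1.0, 0.002]]
ft_force: [0.4, -0.2, 0.6]
grip_width: 0.0929
```

Run:
```python
from h import *
for n,(x0,y0,x1,y1) in {"top":(160,180,320,300),"scene":(220,130,380,250)}.items():
    c=cap(n);cv2.imwrite(f"pics/{n}5.png",cv2.resize(c["frame"][y0:y1,x0:x1,::-1],None,fx=4,fy=4,interpolation=cv2.INTER_CUBIC))
print(ctrl.state()["ft_force"],ctrl.state()["tcp_pos"])
```

```text
[-0.06201692  0.36484144  0.10498061] [ 0.46238717 -0.44751189  0.12318516]
```

View pics/top5.png

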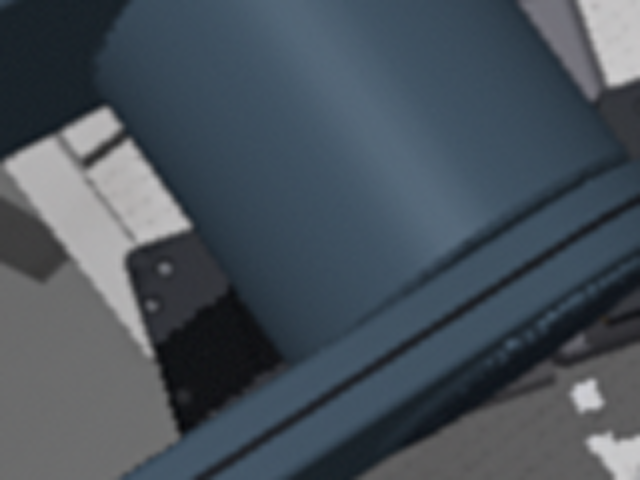

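View pics/scene5.png

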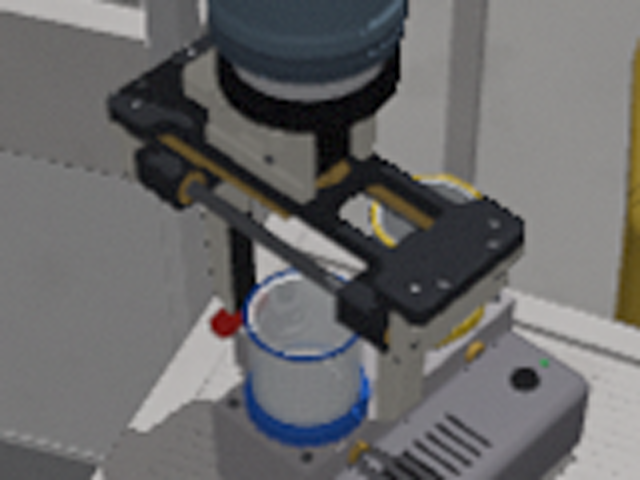

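{"name": "move_arm", "arguments": {
  "plan": [
    [[1,0.001,0.005,-0.001,0,0,0],[0.75,0.001,0.005,-0.001,0,0,0],[0.64,0.001,0.005,-0.001,0,0,0],[0.64,0.001,0.005,-0.001,0,0,0],[0.64,0.001,0.005,-0.001,0,0,0]]
  ]
}}

```text
time: 7.28
tcp_pos: [0.4605, -0.4463, 0.1167]
tcp_rot: [[-0.943, 0.0, 0.332], [-0.332, 0.0, -0.943], [-0.0, -1.0, -0.0]]
ft_force: [-0.9, 0.1, -0.2]
grip_width: 0.0603
```

{"name": "move_arm", "arguments": {
  "plan": [
    [[0.62,0,0,0,0,0,0],[0.62,0,0,0,0,0,0]]
  ]
}}

```text
time: 7.52
tcp_pos: [0.4605, -0.4461, 0.1167]
tcp_rot: [[-0.943, -0.0, 0.332], [-0.332, 0.0, -0.943], [0.0, -1.0, -0.0]]
ft_force: [-0.7, 0.3, 0.1]
grip_width: 0.0578
```

{"name": "move_arm", "arguments": {
  "plan": [
    [[0.6,0,0,0,0,0,0],[0.5,0,0,0,0,0,0],[0.3,0,0,0,0,0,0],[0,0,0,0,0,0,0],[0,0,0,0,0,0,0]]
  ]
}}

```text
time: 8.15
tcp_pos: [0.4604, -0.4456, 0.1166]
tcp_rot: [[-0.943, -0.0, 0.332], [-0.332, 0.001, -0.943], [0.0, -1.0, -0.001]]
ft_force: [-1.0, 4.7, 3.7]
grip_width: 0.0552
```

{"name": "move_arm", "arguments": {
  "plan": [
    [[0,0,0,-0.001,0,0,0],[0,0,-0.001,-0.001,0,0,0],[0,0,-0.002,-0.001,0,0,0]]
  ]
}}

```text
time: 8.52
tcp_pos: [0.4599, -0.4454, 0.1178]
tcp_rot: [[-0.943, -0.001, 0.332], [-0.332, 0.0, -0.943], [0.0, -1.0, -0.001]]
ft_force: [0.8, 1.0, -6.4]
grip_width: 0.0552
```

{"name": "move_arm", "arguments": {
  "plan": [
    [[0,0,-0.002,0,0,0,0],[0,0,-0.004,0,0,0,0],[0,0,-0.006,0,0,0,0],[0,0,-0.008,0,0,0,0],[0,0,-0.01,0,0,0,0]]
  ]
}}

```text
time: 9.15
tcp_pos: [0.4606, -0.4457, 0.1299]
tcp_rot: [[-0.943, 0.001, 0.332], [-0.332, -0.001, -0.943], [-0.001, -1.0, 0.002]]
ft_force: [0.1, 1.1, -1.4]
grip_width: 0.0551
```

{"name": "move_arm", "arguments": {
  "plan": [
    [[0,0,-0.005,0,0,0,0],[0,0,-0.01,0,0,0,0],[0,0,-0.015,0,0,0,0],[0,0,-0.02,0,0,0,0],[0,0,-0.026,0,0,0,0],[0,0,-0.034,0,0,0,0],[0,0,-0.042,0,0,0,0],[0,0,-0.05,0,0,0,0]]
  ]
}}

```text
time: 10.15
tcp_pos: [0.4603, -0.4454, 0.1793]
tcp_rot: [[-0.943, 0.0, 0.332], [-0.332, -0.0, -0.943], [-0.0, -1.0, 0.0]]
ft_force: [-0.1, 0.4, -0.1]
grip_width: 0.0553
```

{"name": "move_arm", "arguments": {
  "plan": [
    [[0,0,-0.01,0,0,0,0],[0,0,-0.021,0,0,0,0],[0,0,-0.032,0,0,0,0],[0,0,-0.043,0,0,0,0],[0,0,-0.054,0,0,0,0],[0,0,-0.063,0,0,0,0],[0,0,-0.07,0,0,0,0],[0,0,-0.072,0,0,0,0]]
  ]
}}

```text
time: 11.15
tcp_pos: [0.4603, -0.4455, 0.2512]
tcp_rot: [[-0.943, 0.0, 0.332], [-0.332, -0.001, -0.943], [-0.0, -1.0, 0.001]]
ft_force: [-0.2, -0.2, -0.2]
grip_width: 0.0552
```

{"name": "move_arm", "arguments": {
  "plan": [
    [[0,0,0,0,0,0,0],[0,0,0,0,0,0,0],[0,0,0,0,0,0,0],[0,0,0,0,0,0,0]]
  ]
}}

```text
time: 11.65
tcp_pos: [0.4602, -0.4453, 0.2504]
tcp_rot: [[-0.943, -0.0, 0.332], [-0.332, 0.0, -0.943], [0.0, -1.0, -0.0]]
ft_force: [-0.5, -0.4, -2.2]
grip_width: 0.055
```

Run:
```python
from h import *
c=cap("scene");x0,y0,x1,y1=200,80,400,280
cv2.imwrite("pics/scene6.png",cv2.resize(c["frame"][y0:y1,x0:x1,::-1],None,fx=3,fy=3,interpolation=cv2.INTER_CUBIC))
c=cap("top");cv2.imwrite("pics/top6.png",c["frame"][:,:,::-1])
s=ctrl.state();print(s["ft_force"],s["tcp_pos"],s["qd"],s["grip_width"])
```

```text
[ 0.61194302 -0.57118517 -0.74037002] [ 0.46018201 -0.44536329  0.25058542] [ 0.08126431 -0.14430699 -0.00487804  0.01115994  0.01574171  0.02982262] 0.055144685798273904
```

View pics/scene6.png

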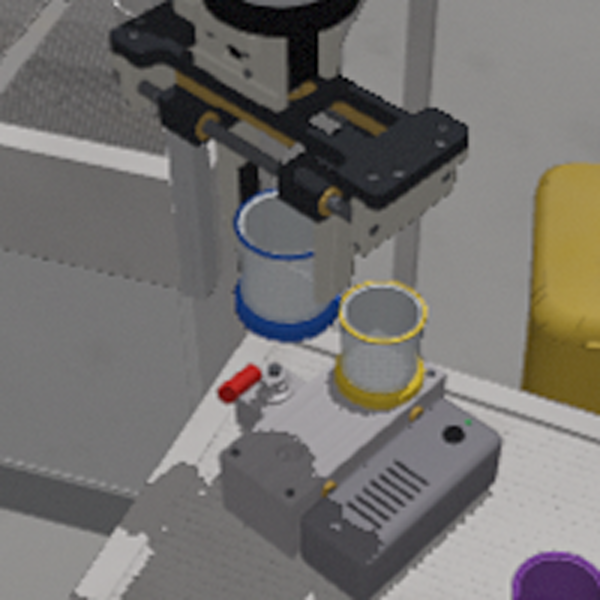

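View pics/top6.png

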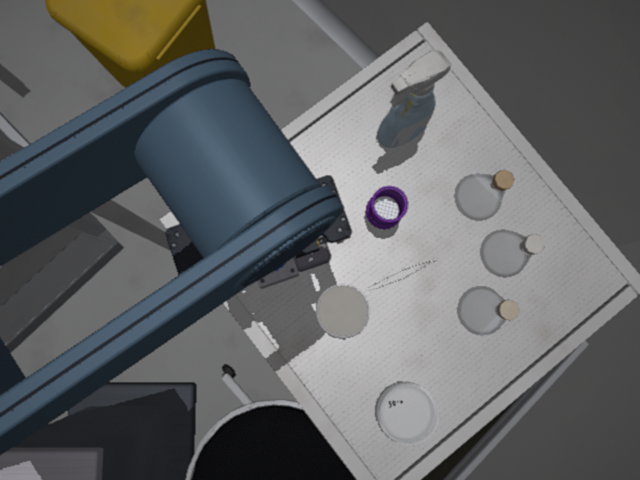

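Run:
```python
from h import *
c=cap("scene");m=mask(c,"blue",(255,120,330,210));ys,xs=np.nonzero(m);print("lowest blue row",ys.max())
ctr=np.array([.4602,-.4472]);C=-np.array(c["R"]).T@np.array(c["t"])
for z in(.075,.195,.2,.205,.2085,.213):
    a=np.linspace(0,2*np.pi,360);v=[proj(c,[ctr[0]+.031*np.cos(t),ctr[1]+.031*np.sin(t),z]) for t in a]
    v=np.array(v);print(z,v[:,1].max(),v[:,0].min(),v[:,0].max())
l=[(x,ys[xs==x].max()) for x in range(279,312,4) if (xs==x).any()];print(l)
y=mask(c,"yellow",(305,165,350,220));k,_=cv2.findContours(y,cv2.RETR_EXTERNAL,cv2.CHAIN_APPROX_NONE)
print([cv2.boundingRect(q) for q in k if len(q)>15])
```

```text
lowest blue row 193
0.075 242.28648586888144 281.22925268625124 312.31673039259357
0.195 200.005495467955 278.40446008764746 313.15756766725536
0.2 198.02112612032766 278.2722242361036 313.19691888255585
0.205 196.0165905420714 278.13867538572947 313.2366598670022
0.2085 194.60125152431195 278.0443994476304 313.2647135805852
0.213 192.76661427213887 277.9222169860072 313.30107073153937
[(279, np.int64(184)), (283, np.int64(189)), (287, np.int64(191)), (291, np.int64(192)), (295, np.int64(193)), (299, np.int64(193)), (303, np.int64(191)), (307, np.int64(189)), (311, np.int64(185))]
[(311, 199, 31, 18), (313, 182, 29, 13), (314, 174, 10, 6)]
```

Run:
```python
from station import ctrl
print(ctrl.job_done())
```

```text
the job is handed in; nothing more can be done
None
```

I shut the vacuum off, then pulled the blue unit straight up out of its socket. The arm is holding it still and upright, and I've handed the job in; no verdict was reported.

- **Lever:** I pushed it counterclockwise with closed fingers until it stopped moving, at about 22 N. In the top picture it then lay along the block, within 1° of the shut position.
- **Blue unit:** The sideways force when the grip closed was about 5 N, so I shifted the tool 1 mm before lifting. The unit came free without slipping in the fingers. The lower edge of its collar in the scene picture matches a nozzle height of about 0.18 m, which leaves about 105 mm of clear air above the block. The collar edge is level and the joint speeds were close to zero.
- **Everything else:** The yellow unit's collar is in the same place in the scene picture as at the start. The agar dish and forceps look unmoved in the top picture, but I checked those only by eye.
- **Disagreement:** The two cameras differed by about 4–5 mm on where the units and lever stood. I used their average, and where the finger met the lever agreed with it to about 1 mm.

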